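# Work a brass tube past the clamp into the welding fixture

### The arm

A 6-joint arm with a two-finger parallel gripper is mounted at the origin on the work surface. World frame = base frame: x ahead of the robot, y to its left, z up, the work surface at z = 0. Lengths are in mm, angles in rad, forces in N, time in s.
With the tool pointing down it reaches from about 250 to 725 mm from the base axis. Payload 4 kg.
Tool frame: the origin (TCP) lies midway between the tips of the shut fingers; the grasp point (between the pads) lies 19 mm behind it (grip_depth is the distance from the TCP to the grasp point, in mm); z points along the fingers, y is the direction in which the jaws open and shut (so a half turn about z gives the same grasp; the last joint's range is limited). The gripper opens to 85 mm and grips with 20 to 120 N. Pads are 22 mm wide; open, the fingers measure 114 mm over their backs; the gripper's body (76 mm by 85 mm) begins 54 mm behind the grasp point. The pads swing forward as they close: fully open they stand 13 mm farther back than shut.
Start: joints at [1.322, 0.241, 0.005, 1.335, 0, 1.571], TCP at [123.119, 484.604, 231.306] pointing down, gripper open.
Joint ranges: [-2.72, 2.72], [-1.05, 1.87], [-1.09, 1.28], [-1.99, 2.15], [-1.42, 1.44], [-3.14, 3.14]. Speed limits (rad/s): [2.79, 2.79, 3.14, 3.14, 3.14, 3.14].

### API

Orientations are given as a 3x3 rotation matrix whose columns are the frame's x, y, z axes.
In Python, from plant import * gives the robot as it stands. The module is installed in compiled form; this text tells all that it offers.
- The arm moves only by the tool move_arm, never from a script. Its argument "steps" is a list of rows, each an object with "travel": the shift along the tool's x, y, z in cm, a list of three; "twist": the turn about the tool's z in degrees; "fingers": the opening, from 0 (shut) to 1 (fully open). In form: [{"travel": [dx, dy, dz], "twist": twist, "fingers": fingers}, ...]. A call has 1 to 12 rows; each row shifts and turns the pose as measured when the row begins, along the tool's axes as they then stand; what a row does not reach is not made up. A row lasts 1/12 s, in which the tool goes at most 41.7 mm and 7.16 degrees, less where a joint would pass 70% of its speed; a pose out of reach is approached as far as the arm can. A call is refused whole if a number of a shift passes 4.17 or a number of a turn 7.16, either way. A call with a gripper value outside its range is refused whole. The fingers move at their own pace and stop on an object; "squeeze" is the grip in N (left out, the last holds). Time passes only in rows, so rows that do not move let the fingers close. It gives the time, the measured TCP pose, the force and the opening at its end, in the units of the state.
- sense(): the state, without advancing time (a new reading comes with each control period).
- grab_frame(name): name is "scene" or "side" or "wrist"; returns the picture (480x640x3 uint8, red, green, blue); there is no depth.
- get_calibration(name): a dict with "camera_matrix" (3x3 intrinsics, pixels), "rvec" (rotation vector, rad) and "tvec" (3), from world to camera coordinates, as OpenCV has them; the wrist camera has in their place "tool_from_camera" (4x4, takes a point from camera to tool coordinates, whose origin is the TCP and whose axes are the flange's). Camera axes: x right, y down, z forward; pixel columns grow to the right and rows downward; lengths in mm; the calibration is good to about 2 mm. A picture is of the moment at which its call begins: read the wrist's pose just before it. get_calibration takes no time and is no camera call.
- close_job(): hands the job in, once; it reports no verdict.
The state is a dict: "time_s": time; "joints": joint angles; "qd": joint speeds; "tau": joint torques, N m; "position": TCP position; "tool_rot": TCP orientation; "wrist_force": force on the tool from outside, world axes, zero at the start; "moment": the same for the moment, N m; "finger_gap": finger opening in mm.
Only numpy, scipy, OpenCV 4.12 (cv2) and the standard library are available. Lean on these libraries where they do the work, as an engineer would, in place of code of your own. Each camera call takes 0.05 s, during which the arm holds its last target. There are 200 camera calls.

### The job

Load the welding fixture: push the long brass square tube along the plate with the fingertips, working its two ends by turns, so that its left end goes in behind the clamp pillar, and it finishes in the bay between the two blue end blocks, lying flush along the back fence. It is thin brass, so push it gently and never grip it, lift it or tip it: it slides flat on the plate all the way. Leave the other tools and bangles where they lie.

Things in the scene. Friction and masses are not known exactly. Their poses are not given: they have to be found in the camera images.
- tube: brass square tube, 240 mm long, 20 x 20 mm section, 0.2 to 0.42 kg, lying flat and loose on the fixture plate. Origin: centre of its underside, 120 mm from either end. Its y axis runs along the tube (to the left at the start, towards the clamp's side), x across it, away from the robot; z up. It slides on the plate with ordinary metal friction (about 1 to 3 N)
- bay (a point): middle of the bay, on top of the fixed aluminium fixture plate (12 mm above the table). x points from the open front (robot side) to the back fence, y left along the fence, z up. The front face of the dark fence (30 mm high, 310 mm long) is at x = +10 mm here; the tube's origin ends at this point, with play lengthwise. The plate spans x -175 to +50, y -245 to +215 mm about this point
- left_block (a point): front inner corner, at plate height, of the blue end block that closes the left end of the bay: 20 mm wide, 26 mm high, from the fence 25 mm forward (towards the robot). Its inner face is 135 mm left of the bay's middle. Axes as the bay's
- right_block (a point): front inner corner, at plate height, of the blue end block that closes the right end of the bay, same size as the left one; its inner face is 135 mm right of the bay's middle, so the bay is 270 mm long. Axes as the bay's
- clamp: fixed clamp on the plate before the left part of the bay: steel pillar 18 mm in diameter, 40 mm clear of the fence, red star knob on top (30 mm wide, its top 45 mm over the plate). Origin: pillar axis at plate height; axes as the bay's. A dark strap (22 mm wide) reaches from it over the bay, to 44 mm from the axis along x; strap and pad screw stay raised, 26 mm over the plate at the lowest, the tube slides under
- copper_bangle: copper-coloured closed bangle, 68 mm across, 6 mm high, lying flat on the fixture plate near its left front corner; origin at the centre of its underside
- hex_key: dark L-shaped hex key, 90 x 28 mm, 6 mm thick, lying along the left edge of the fixture plate; origin at its middle, on the plate
- red_cutters: side cutters with red grips, 155 mm long, 13 mm high, lying on the table left of the fixture; origin at the pivot, on the table
- orange_pliers: long-nosed pliers with orange grips, 175 mm long, 13 mm high, lying on the table between the robot and the fixture, to the left; origin at the pivot, on the table
- tweezers: steel tweezers, 135 mm long, 8 mm high, lying on the table between the robot and the fixture, to the right; origin near the middle, on the table
- steel_bangle: steel closed bangle, 72 mm across, 7 mm high, lying flat on the table right of the fixture; origin at the centre of its underside
- paste_jar: small jar with a blue cap, 48 mm across, 50 mm high, standing on the table beyond the fixture; origin at the centre of its underside
Not all that is in view belongs to the job. Of the things that look like the tube, the larger one is meant.

How it is judged (in metres and radians):
At the end, for the whole second after the job is handed in: The tube lies flat on the plate in the bay, behind the clamp pillar and between the two end blocks, along the back fence: its middle within 5 mm of flush with the fence and within 17 mm of the bay's middle lengthwise, its length parallel to the fence within 2 degrees (x of tube in the frame of bay between -0.005 and 0.005 m and y of tube in the frame of bay between -0.017 and 0.017 m and z of tube in the frame of bay between -0.004 and 0.004 m and angle between the y axis of tube and the y axis of bay, either way round below 0.035 rad); the robot touches nothing.
It fails at once if the tube is lifted off the plate (over 6 mm) or tipped (over 10 degrees) (z of tube in the frame of bay above 0.006 m or angle between tube's own z axis and vertical above 0.17 rad).
It fails at once if the tube is gripped or pressed hard (over 35 N from the fingers) (contact force between the fingers and tube above 35 N).
It fails at once if a tool, bangle or jar is moved by more than 15 mm (distance of any of copper_bangle, hex_key, red_cutters, orange_pliers, tweezers, steel_bangle, paste_jar from where it was at the start of the episode above 0.015 m).
It also fails if it takes over 61 s, if anything falls off the work surface, if the arm or the gripper's body presses on something with over 40 N, if the wrist force passes 120 N, or if a joint passes its speed limit or range.

## Working session

There is one attempt and no reset: what is moved stays moved. The work goes in short steps, Python scripts to look and compute and a tool call to move; the robot and the scene stay as the last step left them, time stands still between calls to the robot, and variables do not carry over. Pictures are saved under pics/ and viewed, about 8 in all and at most 12, crops included, and the job is handed in when it is done.

Besides the shell and the picture viewer there is one more tool, called after ">>>" as name(argument=value, ...), one argument or row to a line, values as JSON. move_arm: Moves the arm, as the interface text tells. Its arguments: {"type":"object","properties":{"steps":{"type":"array"},"squeeze":{"type":"number"}},"required":["steps"]}

```bash
mkdir -p pics
python3 - <<'E'
from plant import *
import cv2
s=sense();print(s)
for n in("scene","side"):
    cv2.imwrite(f"pics/{n}0.png",grab_frame(n)[:,:,::-1]);print(n,get_calibration(n))
print(get_calibration("wrist"))
E
```

```text
{'time_s': 0.0, 'joints': array([ 1.32200728e+00,  2.41404242e-01,  3.74882848e-03,  1.33517837e+00,
       -9.63106690e-06,  1.57077170e+00]), 'qd': array([-0.00116745, -0.00114151, -0.00016302,  0.0006741 ,  0.0002201 ,
       -0.00012125]), 'tau': array([-1.25296236e-03, -3.72313607e+01,  2.52410227e+01,  1.68492511e-02,
        3.37862934e-05,  7.83616116e-06]), 'position': array([122.9674833 , 484.01220975, 230.42668851]), 'tool_rot': array([[-9.69217375e-01,  2.46206089e-01, -4.92348386e-04],
       [ 2.46206581e-01,  9.69215358e-01, -1.97709364e-03],
       [-9.58087504e-06, -2.03745292e-03, -9.99997924e-01]]), 'wrist_force': array([ 1.18995077, -0.69877873, -0.54603567]), 'moment': array([0.00413059, 0.01543653, 0.05388774]), 'finger_gap': 85.30488293431041}
scene {'camera_matrix': array([[463.88456759,   0.        , 324.837382  ],
       [  0.        , 463.88456759, 248.05401245],
       [  0.        ,   0.        ,   1.        ]]), 'rvec': array([ 2.24435048,  1.32865395, -0.38059783]), 'tvec': array([-286.01833819, -373.29563659, 1274.55481943])}
side {'camera_matrix': array([[457.24361822,   0.        , 327.34187976],
       [  0.        , 457.24361822, 245.9437711 ],
       [  0.        ,   0.        ,   1.        ]]), 'rvec': array([ 2.16565609, -0.19878675,  0.08340673]), 'tvec': array([-508.2144557 ,  114.39883579,  968.43119458])}
{'camera_matrix': array([[334.93659987,   0.        , 319.73888117],
       [  0.        , 334.93659987, 243.43093814],
       [  0.        ,   0.        ,   1.        ]]), 'tool_from_camera': array([[ 2.09328849e-04, -9.57154636e-01, -2.89577208e-01,
         7.35127204e+01],
       [ 9.99999880e-01,  3.28311290e-04, -3.62306999e-04,
         1.63635934e+00],
       [ 4.41855290e-04, -2.89577097e-01,  9.57154590e-01,
        -1.42573031e+02],
       [ 0.00000000e+00,  0.00000000e+00,  0.00000000e+00,
         1.00000000e+00]])}
```

View pics/scene0.png

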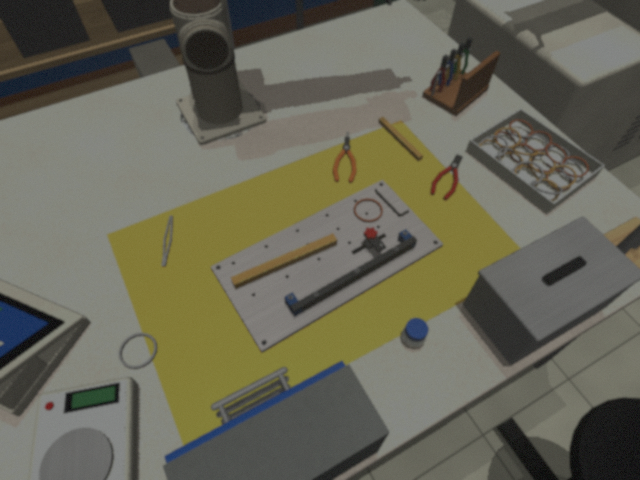

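View pics/side0.png

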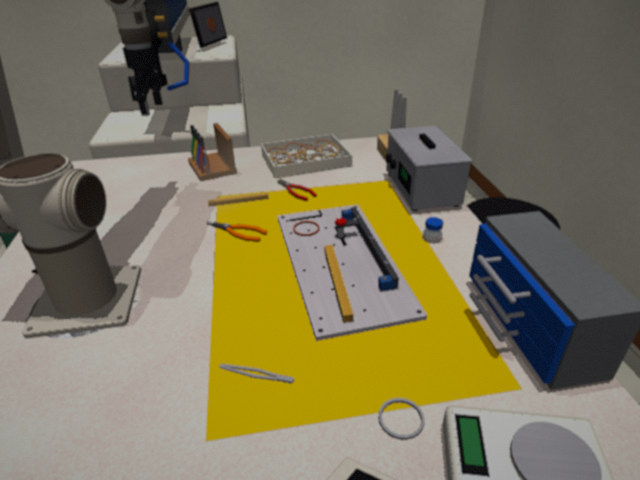

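The scene view shows the plate, with corners near (214,266), (381,183), (441,243) and (263,347). Two things could be the tube: the brass bar on the plate at (285,260), and a shorter bar on the table at (400,138). I choose the one on the plate because it is larger and lies loose there. The side view shows them at (340,282) and (238,199). Next I check the choice in a close crop.

```bash
cat > h.py <<'E'
import numpy as np, cv2
from plant import *
def cam(n,s=None):
    c=get_calibration(n);K=c["camera_matrix"]
    if n=="wrist":
        T=c["tool_from_camera"];R0=s["tool_rot"];R=R0@T[:3,:3];o=s["position"]+R0@T[:3,3];return K,R,o
    R=cv2.Rodrigues(c["rvec"])[0].T;return K,R,-R@c["tvec"].ravel()
def ray(C,uv):
    K,R,o=C;d=R@np.linalg.inv(K)@np.array([uv[0],uv[1],1.]);return o,d/np.linalg.norm(d)
def onz(C,uv,z):
    o,d=ray(C,uv);return o+d*(z-o[2])/d[2]
def tri(C1,a,C2,b):
    o1,d1=ray(C1,a);o2,d2=ray(C2,b)
    t=np.linalg.lstsq(np.c_[d1,-d2],o2-o1,rcond=None)[0]
    p,q=o1+t[0]*d1,o2+t[1]*d2;return (p+q)/2,np.linalg.norm(p-q)
E
python3 - <<'E'
from h import *
a=cv2.imread("pics/scene0.png")[170:360,200:450];b=cv2.imread("pics/side0.png")[195:345,265:435]
a=cv2.resize(a,None,fx=3.2,fy=3.2,interpolation=2);b=cv2.resize(b,None,fx=4,fy=4,interpolation=2)
cv2.imwrite("pics/c1.png",a);cv2.imwrite("pics/c2.png",b)
E
```

```text
(no output)
```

View pics/c1.png

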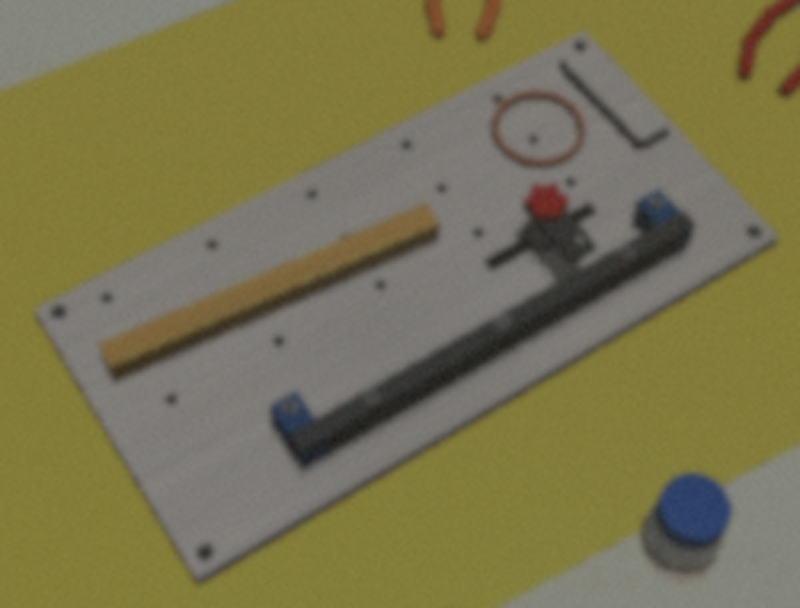

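View pics/c2.png

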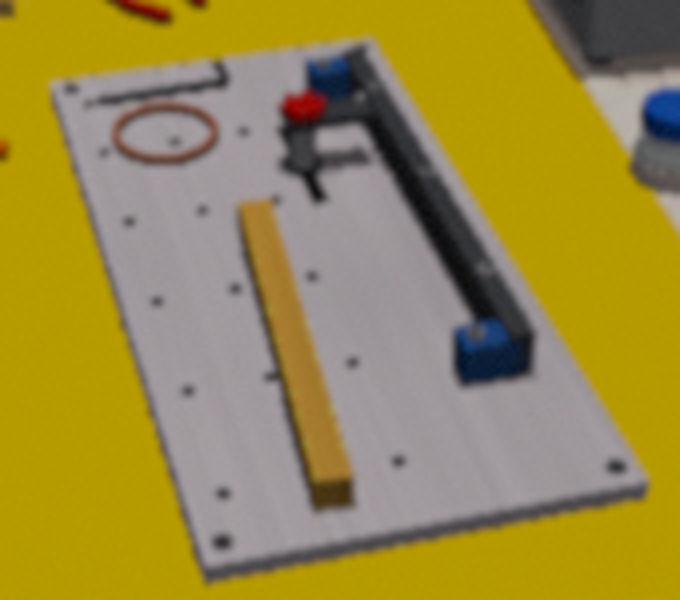

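The crops confirm the tube: a square brass bar resting on the plate, right of the clamp. In c1 the top face runs from about (106,358) to (435,215). The clamp knob is at (547,203), the blue blocks at (291,410) and (655,208), and the bangle at (538,128).

Run:
```python
from h import *
np.set_printoptions(precision=1,suppress=True)
A,B=cam("scene"),cam("side")
f=lambda p:(np.array(p)+.5)/3.2-.5+[200,170]
g=lambda p:(np.array(p)+.5)/4-.5+[265,195]
P={}
for n,a,b in [("plate FR",(38,313),(207,575)),("FL",(588,34),(52,83)),("BL",(777,240),(374,38)),("BR",(198,580),(648,485)),
 ("boltFR",(58,312),(222,541)),("boltFL",(580,46),(70,88)),("boltBR",(205,551),(616,467)),
 ("tubeR-front",(101,345),(313,482)),("tubeL-front",(430,205),(240,205)),("tubeL-back",(440,224),(268,201)),("tubeR-back",(114,368),(350,472)),
 ("knob",(547,200),(305,105)),("blockR screw",(291,406),(477,330)),("blockL screw",(655,203),(326,65)),("bangle",(538,128),(165,132))]:
    p,e=tri(A,f(a),B,g(b));print(n,p,"err %.1f"%e,"z12:",onz(A,f(a),12)[:2],onz(B,g(b),12)[:2])
    P[n]=p
```

```text
plate FR [ 458.4 -205.3    5.1] err 1.6 z12: [ 462.1 -205.2] [ 458.  -212.7]
FL [426.1 254.8   8.6] err 1.1 z12: [429.1 252.3] [425.6 249.8]
BL [650.1 265.1  12.2] err 0.9 z12: [650.4 264.8] [650.  266.2]
BR [ 681.1 -189.8    8.1] err 1.0 z12: [ 682.2 -189.7] [ 679.5 -194.1]
boltFR [ 468.3 -193.3   13. ] err 0.0 z12: [ 467.7 -193.2] [ 468.4 -192.3]
boltFL [436.7 240.1  12.5] err 0.1 z12: [436.3 240.4] [436.8 240.9]
boltBR [ 668.1 -178.7   12.3] err 1.0 z12: [ 667.6 -178.3] [ 668.5 -178.9]
tubeR-front [ 515.2 -179.4   29.6] err 0.3 z12: [ 504.8 -177.9] [ 519.  -160.9]
tubeL-front [520.4  61.3  28.1] err 1.5 z12: [510.   67.9] [524.5  83.4]
tubeL-back [537.3  59.6  29.2] err 0.1 z12: [527.4  66. ] [541.8  84.3]
tubeR-back [ 534.4 -178.1   30.6] err 2.3 z12: [ 524.7 -177.2] [ 538.4 -157.3]
knob [570.9 121.4  55.2] err 2.9 z12: [545.5 142.4] [585.6 188.6]
blockR screw [619.1 -94.4  40.8] err 1.3 z12: [604.6 -88.5] [630.9 -60.5]
blockL screw [599.2 192.2  39.5] err 2.5 z12: [584. 208.] [609.8 236.6]
bangle [490.6 168.8  15.6] err 0.7 z12: [488.  170.8] [491.4 174. ]
```

>>> move_arm(
  steps=[
    {"travel": [-2.85, -2.05, 0], "twist": 0, "fingers": 0},
    {"travel": [-2.85, -2.05, 0], "twist": 0, "fingers": 0},
    {"travel": [-2.85, -2.05, 0], "twist": 0, "fingers": 0},
    {"travel": [-2.85, -2.05, 0], "twist": 0, "fingers": 0},
    {"travel": [-2.85, -2.05, 0], "twist": 0, "fingers": 0},
    {"travel": [-2.85, -2.05, 0], "twist": 0, "fingers": 0},
    {"travel": [-2.85, -2.05, 0], "twist": 0, "fingers": 0},
    {"travel": [-2.85, -2.05, 0], "twist": 0, "fingers": 0},
    {"travel": [-2.85, -2.05, 0], "twist": 0, "fingers": 0},
    {"travel": [-2.85, -2.05, 0], "twist": 0, "fingers": 0},
    {"travel": [-2.85, -2.05, 0], "twist": 0, "fingers": 0},
    {"travel": [-2.85, -2.05, 0], "twist": 0, "fingers": 0},
  ],
)

```text
time_s: 1.1
position: [399.8, 152.0, 225.3]
tool_rot: [[-0.973, 0.23, -0.007], [0.23, 0.973, -0.007], [0.005, -0.008, -1.0]]
wrist_force: [0.9, 0.1, -0.1]
finger_gap: -0.3
```

>>> move_arm(
  steps=[
    {"travel": [-2.7, -1.95, 0], "twist": 0, "fingers": 0},
    {"travel": [-2.7, -1.95, 0], "twist": 0, "fingers": 0},
    {"travel": [-2.7, -1.95, 0], "twist": 0, "fingers": 0},
    {"travel": [-2.7, -1.95, 0], "twist": 0, "fingers": 0},
    {"travel": [-2.7, -1.95, 0], "twist": 0, "fingers": 0},
    {"travel": [-2.7, -1.95, 0], "twist": 0, "fingers": 0},
    {"travel": [0, 0, 0], "twist": -6, "fingers": 0},
    {"travel": [0, 0, 0], "twist": -6, "fingers": 0},
    {"travel": [0, 0, 0], "twist": -5.5, "fingers": 0},
    {"travel": [0, 0, 0], "twist": 0, "fingers": 0},
    {"travel": [0, 0, 0], "twist": 0, "fingers": 0},
  ],
)

```text
time_s: 2.02
position: [537.0, -17.8, 218.1]
tool_rot: [[-0.997, -0.07, -0.017], [-0.07, 0.997, -0.008], [0.017, -0.007, -1.0]]
wrist_force: [-1.0, -0.2, 0.0]
finger_gap: -0.1
```

```bash
cat > wl.py <<'E'
from h import *
import sys,pickle
s=sense();im=grab_frame("wrist")[:,:,::-1];n=sys.argv[1]
cv2.imwrite(f"pics/{n}.png",im);pickle.dump(dict(position=s["position"],tool_rot=s["tool_rot"]),open(f"pics/{n}.pkl","wb"))
print(s["time_s"],s["position"].round(1),s["tool_rot"].round(3).tolist(),s["wrist_force"].round(1))
E
python3 wl.py w1
```

```text
2.0167 [537.  -17.8 218.1] [[-0.997, -0.07, -0.017], [-0.07, 0.997, -0.008], [0.017, -0.007, -1.0]] [-1.  -0.2  0. ]
```

View pics/w1.png

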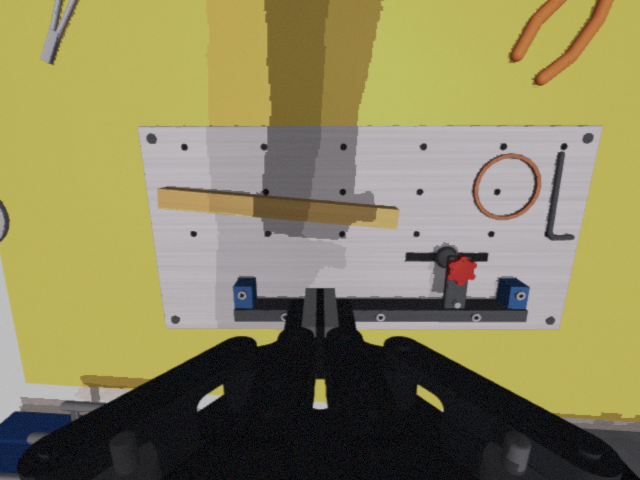

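The wrist view shows the tube from (158,198) to (398,218). The pillar is at (447,258) with a dark crossbar from (406,257) to (488,257), and the knob is at (462,270). The blocks are at (245,293) and (513,293). Next I triangulate the crossbar and fix the bay frame.

Run:
```python
from h import *
import pickle
np.set_printoptions(precision=1,suppress=True)
W=cam("wrist",pickle.load(open("pics/w1.pkl","rb")))
A,B=cam("scene"),cam("side")
f=lambda p:(np.array(p)+.5)/3.2-.5+[200,170]
g=lambda p:(np.array(p)+.5)/4-.5+[265,195]
for n,a,w in [("bar R",(490,265),(407,257)),("bar L",(592,210),(487,257)),("knob",(547,200),(462,269)),("blR screw",(291,406),(242,296)),("blL",(655,203),(520,296)),
  ("tubeRf",(101,345),(160,188)),("tubeLf",(430,205),(399,208)),("bFR",(58,312),(151,138)),("bFL",(580,46),(587,138)),("bBR",(205,551),(175,320)),("bBL",(754,231),(550,321))]:
    print(n,*tri(A,f(a),W,w),onz(W,w,12)[:2])
for n,b in (("bar R B",(323,198)),): print(tri(B,g(b),W,(407,257)))
bo=np.array([onz(W,w,12)[:2] for w in((151,138),(587,138),(550,321),(175,320))])
ey=(bo[1]-bo[0]+bo[2]-bo[3]);ey/=np.linalg.norm(ey);ex=np.array([ey[1],-ey[0]])
bay=bo.mean(0)+ex*62.5+ey*15
print("bolts",bo,"ey",ey,"bay",bay,"spans",np.linalg.norm(bo[1]-bo[0]),np.linalg.norm(bo[2]-bo[1]))
loc=lambda p:np.array([(p[:2]-bay)@ex,(p[:2]-bay)@ey])
for n,w,z in [("tube top RF",(160,188),32),("LF",(399,208),32),("RBbot",(158,205),12),("LBbot",(398,228),12),("fence top front R",(257,298),42),("fence front L",(497,298),42),("fence back R",(236,321),42),("blR front inner top",(257,278),38),("blL front inner top",(498,279),38),("knob",(462,269),57),("barR",(407,257),12),("barL",(487,257),12),("barR40",(407,257),40),("bangle",(507,187),15)]:
    print(n,onz(W,w,z)[:2],loc(onz(W,w,z)))
```

```text
bar R [573.6  79.6  13.1] 1.437969338027076 [574.1  80.6]
bar L [567.6 166.6  12.1] 1.8113743827447848 [567.7 167.7]
knob [569.2 122.9  54.8] 0.3827246374989049 [583.5 143.1]
blR screw [619.5 -93.6  42.1] 1.4131477046592928 [634.1 -99.8]
blL [598.6 193.4  41.4] 2.0635124000750054 [610.8 214.3]
tubeRf [ 515.1 -178.8   28.4] 1.3694312070934584 [ 517.9 -186. ]
tubeLf [518.8  61.7  26.7] 1.3402768229013362 [520.9  64.6]
bFR [ 468.1 -192.7   11.8] 1.3993683801561458 [ 468.5 -192. ]
bFL [438.2 238.7  14.7] 0.21107638933978298 [438.  240.6]
bBR [ 668.9 -177.6   13.9] 1.9815641097070786 [ 670.4 -177.6]
bBL [637.8 253.7  14.8] 0.16855078814657753 [639.2 256. ]
(array([574.5,  80.6,  12.1]), np.float64(0.7936653497416406))
bolts [[ 468.5 -192. ]
 [ 438.   240.6]
 [ 639.2  256. ]
 [ 670.4 -177.6]] ey [-0.1  1. ] bay [615.3  51.2] spans 433.7190746165583 201.75941741393225
tube top RF [ 515.  -176.5] [-116.3 -219.9]
LF [517.8  59.7] [-96.7  15.5]
RBbot [ 536.  -189.1] [ -96.2 -234.1]
LBbot [542.4  66.4] [-71.6  20.4]
fence top front R [620.9 -77.3] [  -3.6 -128.6]
fence front L [602.4 171.1] [ -4.4 120.5]
fence back R [649.2 -99.1] [  23.2 -152.3]
blR front inner top [600.2 -78.5] [ -24.3 -128.2]
blL front inner top [582.9 169.9] [-23.9 120.8]
knob [568.5 122.1] [-41.7  74.1]
barR [574.1  80.6] [-39.   32.3]
barL [567.7 167.7] [-39.2 119.6]
barR40 [565.5  72.5] [-48.2  24.8]
bangle [491.  170.9] [-115.5  128.3]
```

```bash
cat >> h.py <<'E'
bay=np.array([615.3,51.2]);ey=np.array([-0.0712,0.9975]);ex=np.array([.9975,.0712])
loc=lambda p:np.array([(p[:2]-bay)@ex,(p[:2]-bay)@ey])
E
python3 - <<'E'
from h import *
import pickle
np.set_printoptions(precision=1,suppress=True)
W=cam("wrist",pickle.load(open("pics/w1.pkl","rb")))
for n,w,z in [("tube RF bot",(158,188),12),("LF bot",(399,208),12),("RB top",(158,208),32),("LBtop",(398,228),32),("fence top front R",(257,310),42),("fence front L",(497,310),42),("fence bot front R",(257,298),12),("fence back R",(236,321),42),("blR front inner bot",(257,278),12),("blL",(498,279),12)]:
    print(n,onz(W,w,z)[:2],loc(onz(W,w,z)))
im=cv2.imread("pics/w1.png")
print("col360 tube",[im[y,360].tolist() for y in range(200,232,2)])
print("col300 fence",[(y,im[y,270].tolist()) for y in range(290,328,3)])
E
```

```text
tube RF bot [ 518.1 -188. ] [-114.  -231.7]
LF bot [520.9  64.6] [-93.2  20. ]
RB top [ 535.1 -179.7] [ -96.5 -224.6]
LBtop [538.1  61.5] [-76.3  15.7]
fence top front R [634.7 -77. ] [  10.2 -129.3]
fence front L [615.9 174. ] [  9.4 122.5]
fence bot front R [635.3 -82.7] [  10.5 -135. ]
fence back R [649.2 -99.1] [  23.2 -152.4]
blR front inner bot [610.9 -83.2] [ -14.  -133.7]
blL [592.3 185.2] [-13.4 135.3]
col360 tube [[120, 119, 122], [120, 118, 122], [48, 71, 86], [52, 85, 107], [62, 102, 130], [62, 103, 128], [65, 105, 131], [64, 105, 130], [62, 103, 127], [62, 102, 127], [72, 118, 142], [103, 164, 185], [105, 164, 186], [154, 172, 184], [183, 178, 183], [181, 177, 181]]
col300 fence [(290, [161, 158, 162]), (293, [163, 158, 163]), (296, [157, 153, 158]), (299, [34, 34, 32]), (302, [30, 25, 25]), (305, [27, 23, 24]), (308, [27, 23, 24]), (311, [72, 68, 67]), (314, [67, 63, 64]), (317, [68, 66, 67]), (320, [77, 71, 72]), (323, [159, 156, 161]), (326, [159, 156, 160])]
```

>>> move_arm(
  steps=[
    {"travel": [2.1, 2.65, 0], "twist": 0, "fingers": 0},
    {"travel": [2.1, 2.65, 0], "twist": 0, "fingers": 0},
    {"travel": [0, 0, 3.5], "twist": 0, "fingers": 0},
    {"travel": [0, 0, 3.5], "twist": 0, "fingers": 0},
    {"travel": [0, 0, 3.5], "twist": 0, "fingers": 0},
    {"travel": [0, 0, 3.5], "twist": 0, "fingers": 0},
    {"travel": [0, 0, 3.0], "twist": 0, "fingers": 0},
    {"travel": [0, 0, 0], "twist": 0, "fingers": 0},
  ],
)

```text
time_s: 2.73
position: [489.7, 36.3, 46.9]
tool_rot: [[-0.998, -0.06, -0.004], [-0.06, 0.998, -0.006], [0.004, -0.006, -1.0]]
wrist_force: [-1.4, 0.3, -0.2]
finger_gap: -0.0
```

```bash
cat > st.py <<'E'
from h import *
s=sense();p=s["position"];y=s["tool_rot"][:2,1]
print("t %.2f"%s["time_s"],"loc",loc(p).round(1),"z %.1f"%p[2],"yaw(ccw) deg %.2f"%np.degrees(np.arctan2(y@-ex,y@ey)),"F loc",loc(s["wrist_force"][:2]+bay).round(1),s["wrist_force"][2].round(1), "tilt",s["tool_rot"][:2,2].round(3))
E
cat > tp.py <<'E'
# tube pose from wrist picture: front-bottom edge at z=12, back-top edge at z=32
from h import *
import sys
def tube(save=None):
    s=sense();im=grab_frame("wrist")[:,:,::-1].copy();W=cam("wrist",s)
    if save: cv2.imwrite(f"pics/{save}.png",im)
    hsv=cv2.cvtColor(im,cv2.COLOR_BGR2HSV)
    m=((hsv[:,:,0]>9)&(hsv[:,:,0]<26)&(hsv[:,:,1]>95)).astype(np.uint8)
    poly=np.array([bay+ex*a+ey*b for a,b in((-168,-238),(-168,208),(45,208),(45,-238))])
    K,R,o=W
    px=[(lambda c:(K@c)[:2]/c[2])(R.T@(np.r_[q,12]-o)) for q in poly]
    pm=np.zeros_like(m);cv2.fillPoly(pm,[np.int32(px)],1);m=cv2.morphologyEx(m*pm,cv2.MORPH_OPEN,np.ones((3,3)))
    n,l,st,_=cv2.connectedComponentsWithStats(m);k=[i for i in range(1,n) if st[i,4]>150]
    m=np.isin(l,k);ys,xs=np.nonzero(m);print("areas",[st[i].tolist() for i in k])
    up=[];dn=[]
    for c in range(xs.min()+6,xs.max()-5,2):
        r=ys[xs==c]
        if len(r)>3: up.append(loc(onz(W,(c,r.min()-.5),12)));dn.append(loc(onz(W,(c,r.max()+.5),32)))
    out=[]
    for e,v in(("front",up),("back",dn)):
        v=np.array(v,np.float32);d=cv2.fitLine(v,cv2.DIST_HUBER,0,.01,.01).ravel();sl=d[0]/d[1]
        print(e,"x at y=-100,0,100:",[round(float(d[2]+sl*(yy-d[3])),1) for yy in(-100,0,100)],"slope deg %.2f"%np.degrees(np.arctan(sl)))
    for nm,q in(("R",xs==xs.min()),("L",xs==xs.max())):
        u=(xs[q][0],ys[q].mean());print(nm,"end px",u,"loc z12/z32",loc(onz(W,u,12)).round(1),loc(onz(W,u,32)).round(1))
tube(sys.argv[1] if len(sys.argv)>1 else None)
E
python3 st.py; python3 tp.py
```

```text
t 2.73 loc [-126.3   -6. ] z 46.9 yaw(ccw) deg -0.67 F loc [-1.4  0.4] -0.2 tilt [-0.004 -0.006]
areas [[0, 300, 286, 63, 11999]]
front x at y=-100,0,100: [-105.0, -96.4, -87.7] slope deg 4.94
back x at y=-100,0,100: [-91.0, -95.4, -99.7] slope deg -2.47
R end px (np.int64(0), np.float64(324.5)) loc z12/z32 [ -96.8 -197.3] [-108.2 -175.4]
L end px (np.int64(285), np.float64(321.0)) loc z12/z32 [-97.9 -25.7] [-109.2  -23.1]
```

>>> move_arm(
  steps=[
    {"travel": [0, 0, 1.4], "twist": 0, "fingers": 0},
    {"travel": [0, 0, 1.2], "twist": 0, "fingers": 0},
    {"travel": [-0.7, 0, 0], "twist": 0, "fingers": 0},
    {"travel": [-0.7, 0, 0], "twist": 0, "fingers": 0},
    {"travel": [0, 0, 0], "twist": 0, "fingers": 0},
  ],
)

```text
time_s: 3.2
position: [512.7, 38.5, 32.1]
tool_rot: [[-0.998, -0.057, 0.011], [-0.057, 0.998, -0.005], [-0.011, -0.006, -1.0]]
wrist_force: [0.5, -0.4, -0.7]
finger_gap: -0.0
```

```bash
python3 st.py
```

```text
t 3.20 loc [-103.3   -5.4] z 32.1 yaw(ccw) deg -0.81 F loc [ 0.5 -0.4] -0.7 tilt [ 0.011 -0.005]
```

>>> move_arm(
  steps=[
    {"travel": [0, 0, 0], "twist": 0, "fingers": 0},
    {"travel": [0, 0, 0], "twist": 0, "fingers": 0},
  ],
)

```text
time_s: 3.37
position: [516.3, 38.8, 35.4]
tool_rot: [[-0.998, -0.057, 0.018], [-0.057, 0.998, -0.005], [-0.017, -0.006, -1.0]]
wrist_force: [-1.1, 0.3, -0.4]
finger_gap: 0.1
```

```bash
python3 st.py; python3 -c "
from plant import *
s=sense();print(s['joints'],s['qd'],s['tau'])"
```

```text
t 3.37 loc [-99.6  -5.3] z 35.4 yaw(ccw) deg -0.83 F loc [-1.1  0.4] -0.4 tilt [ 0.018 -0.005]
[ 0.0786074   0.43477464 -0.27116958  0.84768522 -0.00602403  0.02176201] [-0.00054939 -0.01449662  0.02734888  0.01702954  0.00093539  0.00344602] [ 1.34296005e-02 -4.10483372e+01  2.00648707e+01 -1.12347223e-01
 -1.84810522e-02 -2.41727075e-04]
```

>>> move_arm(
  steps=[
    {"travel": [1.4, 0, 0], "twist": 0, "fingers": 0},
    {"travel": [1.4, 0, 0], "twist": 0, "fingers": 0},
    {"travel": [0, 0, 0], "twist": 0, "fingers": 0},
  ],
)

```text
time_s: 3.62
position: [490.9, 37.4, 37.9]
tool_rot: [[-0.998, -0.056, 0.024], [-0.056, 0.998, -0.004], [-0.024, -0.006, -1.0]]
wrist_force: [-0.6, -0.0, -0.6]
finger_gap: 0.0
```

```bash
python3 st.py
```

```text
t 3.62 loc [-125.1   -4.9] z 37.9 yaw(ccw) deg -0.86 F loc [-0.6  0. ] -0.6 tilt [ 0.024 -0.004]
```

>>> move_arm(
  steps=[
    {"travel": [0, 0, 0], "twist": 0, "fingers": 0},
    {"travel": [0, 0, 0], "twist": 0, "fingers": 0},
  ],
)

```text
time_s: 3.78
position: [492.2, 37.5, 39.4]
tool_rot: [[-0.998, -0.056, 0.027], [-0.056, 0.998, -0.004], [-0.027, -0.006, -1.0]]
wrist_force: [1.3, -0.6, 0.1]
finger_gap: 0.2
```

```bash
python3 st.py
```

```text
t 3.78 loc [-123.7   -5. ] z 39.4 yaw(ccw) deg -0.88 F loc [ 1.2 -0.6] 0.1 tilt [ 0.027 -0.004]
```

>>> move_arm(
  steps=[
    {"travel": [0, 0, 0], "twist": 0, "fingers": 0},
    {"travel": [0, 0, 0], "twist": 0, "fingers": 0},
    {"travel": [0, 0, 0], "twist": 0, "fingers": 0},
    {"travel": [0, 0, 0], "twist": 0, "fingers": 0},
  ],
)

```text
time_s: 4.12
position: [495.2, 37.6, 40.3]
tool_rot: [[-0.998, -0.056, 0.031], [-0.056, 0.998, -0.004], [-0.03, -0.005, -1.0]]
wrist_force: [0.0, -0.5, 0.6]
finger_gap: -0.2
```

```bash
python3 st.py
```

```text
t 4.12 loc [-120.8   -5. ] z 40.3 yaw(ccw) deg -0.89 F loc [-0.  -0.5] 0.6 tilt [ 0.031 -0.004]
```

>>> move_arm(
  steps=[
    {"travel": [0.3, 0, 1.2], "twist": 0, "fingers": 0},
    {"travel": [0.2, 0, 1.2], "twist": 0, "fingers": 0},
  ],
)

```text
time_s: 4.28
position: [494.4, 37.5, 18.0]
tool_rot: [[-0.998, -0.056, 0.037], [-0.056, 0.998, -0.003], [-0.037, -0.005, -0.999]]
wrist_force: [-0.3, -0.8, -0.2]
finger_gap: -0.1
```

```bash
python3 st.py
```

```text
t 4.28 loc [-121.6   -5. ] z 18.0 yaw(ccw) deg -0.89 F loc [-0.3 -0.8] -0.2 tilt [ 0.037 -0.003]
```

>>> move_arm(
  steps=[
    {"travel": [-0.8, 0, 0.07], "twist": 0, "fingers": 0},
    {"travel": [-0.8, 0, 0.07], "twist": 0, "fingers": 0},
  ],
)

```text
time_s: 4.45
position: [508.0, 38.2, 15.0]
tool_rot: [[-0.998, -0.056, 0.031], [-0.056, 0.998, -0.004], [-0.031, -0.005, -1.0]]
wrist_force: [-0.1, -0.2, 0.4]
finger_gap: -0.1
```

```bash
python3 st.py
```

```text
t 4.45 loc [-107.9   -5.3] z 15.0 yaw(ccw) deg -0.89 F loc [-0.1 -0.1] 0.4 tilt [ 0.031 -0.004]
```

>>> move_arm(
  steps=[
    {"travel": [-0.7, 0, 0.07], "twist": 0, "fingers": 0},
    {"travel": [-0.7, 0, 0.07], "twist": 0, "fingers": 0},
  ],
)

```text
time_s: 4.62
position: [523.8, 39.0, 14.4]
tool_rot: [[-0.998, -0.056, 0.031], [-0.056, 0.998, -0.004], [-0.03, -0.005, -1.0]]
wrist_force: [-2.2, -0.2, 0.7]
finger_gap: -0.2
```

```bash
python3 st.py; python3 tp.py
```

```text
t 4.62 loc [-92.1  -5.6] z 14.4 yaw(ccw) deg -0.89 F loc [-2.2 -0.1] 0.7 tilt [ 0.031 -0.004]
areas [[567, 181, 73, 40, 506], [544, 222, 59, 101, 873], [0, 275, 285, 92, 14796]]
front x at y=-100,0,100: [-96.3, -114.4, -132.5] slope deg -10.27
back x at y=-100,0,100: [-80.0, -87.9, -95.7] slope deg -4.47
R end px (np.int64(0), np.float64(306.0)) loc z12/z32 [ -91.7 -158.5] [-102.6 -136.6]
L end px (np.int64(639), np.float64(184.0)) loc z12/z32 [-146.1  131.3] [-149.4  112.6]
```

>>> move_arm(
  steps=[
    {"travel": [-0.6, 0, -0.15], "twist": 0, "fingers": 0},
    {"travel": [-0.6, 0, -0.1], "twist": 0, "fingers": 0},
  ],
)

```text
time_s: 4.83
position: [538.9, 39.9, 17.7]
tool_rot: [[-0.998, -0.056, 0.033], [-0.056, 0.998, -0.004], [-0.033, -0.005, -0.999]]
wrist_force: [-0.0, -0.6, -0.3]
finger_gap: -0.3
```

```bash
sed -i 's/st\[i,4\]>150\]/st[i,4]==st[1:,4].max()]/' tp.py; python3 st.py; python3 tp.py
```

```text
t 4.83 loc [-77.   -5.8] z 17.7 yaw(ccw) deg -0.90 F loc [-0.1 -0.6] -0.3 tilt [ 0.033 -0.004]
areas [[0, 245, 286, 111, 15952]]
front x at y=-100,0,100: [-91.5, -62.3, -33.1] slope deg 16.26
back x at y=-100,0,100: [-73.1, -54.6, -36.2] slope deg 10.45
R end px (np.int64(0), np.float64(276.0)) loc z12/z32 [ -90.9 -157.1] [ -99.6 -135.9]
L end px (np.int64(285), np.float64(317.5)) loc z12/z32 [-66.6 -21.8] [-78.7 -19.1]
```

>>> move_arm(
  steps=[
    {"travel": [2.2, 0, -0.8], "twist": 0, "fingers": 0},
    {"travel": [2.2, -1.0, -0.8], "twist": 0, "fingers": 0},
    {"travel": [0.8, -3.6, 0], "twist": 0, "fingers": 0},
    {"travel": [0.8, -3.6, 0], "twist": 0, "fingers": 0},
    {"travel": [0.5, -3.6, 0], "twist": 0, "fingers": 0},
    {"travel": [0.2, -3.6, 0], "twist": 0, "fingers": 0},
    {"travel": [0, -2.5, 0.5], "twist": 0, "fingers": 0},
  ],
)

```text
time_s: 5.47
position: [489.8, -142.8, 32.0]
tool_rot: [[-0.996, -0.07, 0.048], [-0.07, 0.998, -0.002], [-0.048, -0.005, -0.999]]
wrist_force: [1.4, 1.0, 0.0]
finger_gap: -0.1
```

```bash
python3 st.py; python3 tp.py
```

```text
t 5.47 loc [-139.  -184.5] z 32.0 yaw(ccw) deg -0.06 F loc [1.4 0.9] 0.0 tilt [ 0.048 -0.002]
areas [[457, 360, 183, 97, 5199]]
front x at y=-100,0,100: [-90.7, -60.4, -30.2] slope deg 16.84
back x at y=-100,0,100: [-97.7, -37.5, 22.7] slope deg 31.06
R end px (np.int64(457), np.float64(361.0)) loc z12/z32 [ -90.8 -104.5] [-107.  -114.3]
L end px (np.int64(639), np.float64(432.0)) loc z12/z32 [-37.5  16.2] [-60.4  -8.8]
```

>>> move_arm(
  steps=[
    {"travel": [0.3, 0, 1.3], "twist": 0, "fingers": 0},
    {"travel": [-0.6, 0, 0.1], "twist": 0, "fingers": 0},
    {"travel": [-0.7, 0, 0.05], "twist": 0, "fingers": 0},
    {"travel": [-0.7, 0, 0.05], "twist": 0, "fingers": 0},
    {"travel": [-0.7, 0, 0.05], "twist": 0, "fingers": 0},
  ],
)

```text
time_s: 5.93
position: [517.4, -148.5, 18.5]
tool_rot: [[-0.997, -0.059, 0.051], [-0.059, 0.998, -0.007], [-0.05, -0.01, -0.999]]
wrist_force: [-0.7, -0.5, -0.2]
finger_gap: -0.3
```

```bash
python3 st.py
```

```text
t 5.93 loc [-111.8 -192.2] z 18.5 yaw(ccw) deg -0.71 F loc [-0.7 -0.5] -0.2 tilt [ 0.051 -0.007]
```

>>> move_arm(
  steps=[
    {"travel": [-0.7, 0.05, 0.03], "twist": 0, "fingers": 0},
    {"travel": [-0.7, 0.05, 0.03], "twist": 0, "fingers": 0},
    {"travel": [-0.7, 0.05, 0.03], "twist": 0, "fingers": 0},
    {"travel": [-0.7, 0.05, 0.03], "twist": 0, "fingers": 0},
  ],
)

```text
time_s: 6.27
position: [550.6, -142.1, 19.9]
tool_rot: [[-0.997, -0.063, 0.053], [-0.064, 0.998, -0.007], [-0.052, -0.01, -0.999]]
wrist_force: [0.0, -0.9, -0.7]
finger_gap: -0.1
```

```bash
python3 st.py; python3 tp.py
```

```text
t 6.27 loc [ -78.3 -188.3] z 19.9 yaw(ccw) deg -0.45 F loc [-0.  -0.9] -0.7 tilt [ 0.053 -0.007]
areas [[354, 311, 286, 63, 13790]]
front x at y=-100,0,100: [-68.5, -70.8, -73.1] slope deg -1.32
back x at y=-100,0,100: [-54.4, -37.9, -21.5] slope deg 9.34
R end px (np.int64(354), np.float64(318.0)) loc z12/z32 [ -65.9 -169.7] [ -78.5 -171.7]
L end px (np.int64(639), np.float64(340.5)) loc z12/z32 [-52.4 -23.5] [-66.9 -45.5]
```

>>> move_arm(
  steps=[
    {"travel": [1.8, 0, -0.6], "twist": 0, "fingers": 0},
    {"travel": [1.8, 0.5, -0.6], "twist": 0, "fingers": 0},
    {"travel": [0.1, 3.6, 0], "twist": 0, "fingers": 0},
    {"travel": [0.1, 3.6, 0], "twist": 0, "fingers": 0},
    {"travel": [0.1, 3.6, 0], "twist": 0, "fingers": 0},
    {"travel": [0.1, 3.6, 0], "twist": 0, "fingers": 0},
    {"travel": [0.1, 2.5, 0.6], "twist": 0, "fingers": 0},
  ],
)

```text
time_s: 6.9
position: [507.3, 30.2, 24.9]
tool_rot: [[-0.996, -0.053, 0.069], [-0.054, 0.998, -0.008], [-0.068, -0.012, -0.998]]
wrist_force: [1.3, 0.9, 0.4]
finger_gap: 0.2
```

```bash
python3 st.py; python3 tp.py
```

```text
t 6.90 loc [-109.2  -13.3] z 24.9 yaw(ccw) deg -1.02 F loc [1.4 0.8] 0.4 tilt [ 0.069 -0.008]
areas [[0, 359, 186, 61, 7517]]
front x at y=-100,0,100: [-67.4, -71.2, -75.1] slope deg -2.20
back x at y=-100,0,100: [-68.7, -111.1, -153.5] slope deg -22.97
R end px (np.int64(0), np.float64(392.5)) loc z12/z32 [ -43.9 -200.5] [ -63.6 -174.9]
L end px (np.int64(185), np.float64(360.0)) loc z12/z32 [-66.6 -87.6] [-83.3 -77.1]
```

>>> move_arm(
  steps=[
    {"travel": [-0.7, 0, 0.3], "twist": 0, "fingers": 0},
    {"travel": [-0.7, 0, 0.2], "twist": 0, "fingers": 0},
    {"travel": [-0.7, 0, 0.05], "twist": 0, "fingers": 0},
    {"travel": [-0.7, 0, 0.05], "twist": 0, "fingers": 0},
    {"travel": [-0.7, 0, 0.05], "twist": 0, "fingers": 0},
  ],
)

```text
time_s: 7.37
position: [543.9, 37.7, 18.9]
tool_rot: [[-0.996, -0.062, 0.066], [-0.063, 0.998, -0.005], [-0.065, -0.009, -0.998]]
wrist_force: [-0.7, 0.8, 0.8]
finger_gap: -0.2
```

```bash
python3 st.py; python3 tp.py
```

```text
t 7.37 loc [-72.1  -8.4] z 18.9 yaw(ccw) deg -0.52 F loc [-0.7  0.9] 0.8 tilt [ 0.066 -0.005]
areas [[0, 311, 286, 63, 13501]]
front x at y=-100,0,100: [-63.0, -60.3, -57.7] slope deg 1.54
back x at y=-100,0,100: [-48.1, -64.5, -81.0] slope deg -9.34
R end px (np.int64(0), np.float64(339.1111111111111)) loc z12/z32 [ -47.7 -173.9] [ -62.5 -150.5]
L end px (np.int64(285), np.float64(319.0)) loc z12/z32 [-59.6 -24.6] [-72.7 -21.8]
```

>>> move_arm(
  steps=[
    {"travel": [-0.7, 0, 0.05], "twist": 0, "fingers": 0},
    {"travel": [-0.7, 0, 0.05], "twist": 0, "fingers": 0},
    {"travel": [-0.7, 0, 0.05], "twist": 0, "fingers": 0},
  ],
)

```text
time_s: 7.67
position: [567.7, 36.3, 18.7]
tool_rot: [[-0.996, -0.057, 0.066], [-0.058, 0.998, -0.005], [-0.065, -0.009, -0.998]]
wrist_force: [-1.4, 0.3, 1.9]
finger_gap: -0.1
```

```bash
python3 st.py; python3 tp.py
```

```text
t 7.67 loc [-48.5 -11.5] z 18.7 yaw(ccw) deg -0.79 F loc [-1.4  0.4] 1.9 tilt [ 0.066 -0.005]
areas [[0, 273, 287, 88, 14835]]
front x at y=-100,0,100: [-51.9, -34.4, -16.8] slope deg 9.96
back x at y=-100,0,100: [-35.8, -34.0, -32.3] slope deg 1.02
R end px (np.int64(0), np.float64(304.11475409836066)) loc z12/z32 [ -45.9 -169.5] [ -57.6 -147. ]
L end px (np.int64(286), np.float64(316.0)) loc z12/z32 [-37.9 -27.1] [-50.8 -24.4]
```

>>> move_arm(
  steps=[
    {"travel": [1.5, 0, -0.5], "twist": 0, "fingers": 0},
    {"travel": [1.5, -1.5, -3], "twist": 0, "fingers": 0},
    {"travel": [1.0, -2, -3.4], "twist": 0, "fingers": 0},
    {"travel": [1.0, -2, -3.4], "twist": 0, "fingers": 0},
    {"travel": [1.0, -2, -3.4], "twist": 0, "fingers": 0},
    {"travel": [0, 0, 0], "twist": 0, "fingers": 0},
  ],
)

```text
time_s: 8.22
position: [504.7, -45.2, 154.7]
tool_rot: [[-0.996, -0.058, 0.066], [-0.059, 0.998, -0.007], [-0.066, -0.011, -0.998]]
wrist_force: [1.5, -0.6, 0.8]
finger_gap: 0.3
```

```bash
python3 st.py; python3 tp.py w2
```

```text
t 8.22 loc [-117.2  -88.3] z 154.7 yaw(ccw) deg -0.75 F loc [ 1.5 -0.7] 0.8 tilt [ 0.066 -0.007]
areas [[170, 267, 135, 46, 3639]]
front x at y=-100,0,100: [-50.4, -31.5, -12.5] slope deg 10.73
back x at y=-100,0,100: [-31.7, -12.7, 6.2] slope deg 10.73
R end px (np.int64(170), np.float64(289.0)) loc z12/z32 [ -49.3 -231.3] [ -60.  -220.8]
L end px (np.int64(304), np.float64(290.5)) loc z12/z32 [ -46.9 -104.3] [ -57.8 -102.9]
```

View pics/w2.png

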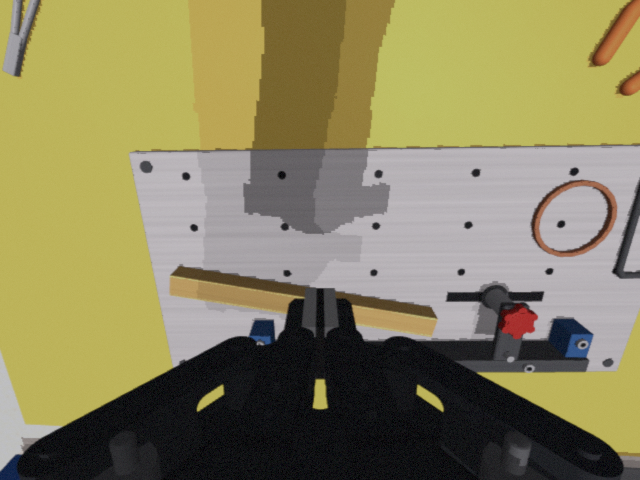

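The tube runs from (170,290) to (436,325), with its middle hidden by the fingers. Its left end points at the gap behind the pillar (495,297). Next I go round to push on the right end.

>>> move_arm(
  steps=[
    {"travel": [-0.9, -3.5, 0], "twist": 5, "fingers": 0},
    {"travel": [-1.1, -3.5, 0], "twist": 5, "fingers": 0},
    {"travel": [-1.4, -3.6, 0], "twist": 0, "fingers": 0},
    {"travel": [-1.4, -3.6, 2], "twist": 0, "fingers": 0},
    {"travel": [-1.4, -3.6, 3], "twist": 0, "fingers": 0},
    {"travel": [0, 0, 3], "twist": 0, "fingers": 0},
  ],
)

```text
time_s: 8.77
position: [566.7, -224.7, 85.2]
tool_rot: [[-0.99, 0.117, 0.084], [0.116, 0.993, -0.011], [-0.084, -0.001, -0.996]]
wrist_force: [0.8, 0.5, -0.3]
finger_gap: 0.2
```

```bash
python3 st.py; python3 tp.py
```

```text
t 8.77 loc [ -68.1 -271.7] z 85.2 yaw(ccw) deg -10.79 F loc [0.8 0.4] -0.3 tilt [ 0.084 -0.011]
areas [[394, 225, 246, 40, 9388]]
front x at y=-100,0,100: [-50.6, -30.9, -11.3] slope deg 11.10
back x at y=-100,0,100: [-32.0, -13.0, 6.0] slope deg 10.74
R end px (np.int64(394), np.float64(248.0)) loc z12/z32 [ -57.2 -221.3] [ -66.2 -224.4]
L end px (np.int64(639), np.float64(244.0)) loc z12/z32 [-29.4 -59.5] [-41.1 -78.1]
```

>>> move_arm(
  steps=[
    {"travel": [0.45, 0, 2.2], "twist": 0, "fingers": 0},
    {"travel": [0.45, 0, 2.2], "twist": 0, "fingers": 0},
    {"travel": [0.45, 0, 2.0], "twist": 0, "fingers": 0},
  ],
)

```text
time_s: 9.07
position: [553.9, -219.5, 7.8]
tool_rot: [[-0.991, 0.117, 0.071], [0.117, 0.993, -0.003], [-0.071, 0.005, -0.997]]
wrist_force: [0.0, -0.7, 0.6]
finger_gap: -0.2
```

```bash
python3 st.py; python3 tp.py
```

```text
t 9.07 loc [ -80.5 -265.6] z 7.8 yaw(ccw) deg -10.81 F loc [-0.  -0.7] 0.6 tilt [ 0.071 -0.003]
areas [[417, 305, 223, 66, 13509]]
front x at y=-100,0,100: [-50.7, -31.3, -12.0] slope deg 10.96
back x at y=-100,0,100: [-31.0, -11.1, 8.7] slope deg 11.24
R end px (np.int64(417), np.float64(339.0)) loc z12/z32 [ -55.5 -221.6] [ -71.5 -225.7]
L end px (np.int64(639), np.float64(337.5)) loc z12/z32 [ -36.1 -117.2] [ -55. -137.]
```

>>> move_arm(
  steps=[
    {"travel": [-0.3, -0.3, -1.1], "twist": 0, "fingers": 0},
    {"travel": [-0.3, 0, -0.2], "twist": 0, "fingers": 0},
    {"travel": [0, 0.4, 0], "twist": 0, "fingers": 0},
  ],
)

```text
time_s: 9.37
position: [552.7, -215.3, 14.6]
tool_rot: [[-0.992, 0.116, 0.054], [0.116, 0.993, 0.004], [-0.053, 0.01, -0.999]]
wrist_force: [-0.2, -0.3, 1.3]
finger_gap: 0.1
```

```bash
python3 st.py
```

```text
t 9.37 loc [ -81.4 -261.4] z 14.6 yaw(ccw) deg -10.75 F loc [-0.2 -0.3] 1.3 tilt [0.054 0.004]
```

>>> move_arm(
  steps=[
    {"travel": [-0.5, 0, -0.4], "twist": 0, "fingers": 0},
    {"travel": [-0.4, 0, -0.2], "twist": 0, "fingers": 0},
  ],
)

```text
time_s: 9.53
position: [563.7, -215.8, 24.5]
tool_rot: [[-0.992, 0.115, 0.058], [0.115, 0.993, 0.003], [-0.057, 0.01, -0.998]]
wrist_force: [0.7, -0.9, 1.0]
finger_gap: -0.0
```

```bash
python3 st.py
```

```text
t 9.53 loc [ -70.5 -262.6] z 24.5 yaw(ccw) deg -10.66 F loc [ 0.6 -0.9] 1.0 tilt [0.058 0.003]
```

>>> move_arm(
  steps=[
    {"travel": [0.1, 0.8, 0.3], "twist": 0, "fingers": 0},
    {"travel": [0.1, 0.8, 0.1], "twist": 0, "fingers": 0},
    {"travel": [0.1, 0.8, 0.05], "twist": 0, "fingers": 0},
    {"travel": [0.05, 0.8, 0.05], "twist": 0, "fingers": 0},
  ],
)

```text
time_s: 9.87
position: [569.6, -183.5, 24.5]
tool_rot: [[-0.991, 0.116, 0.069], [0.116, 0.993, -0.002], [-0.068, 0.006, -0.998]]
wrist_force: [-0.5, -2.8, 0.8]
finger_gap: -0.0
```

```bash
python3 st.py;python3 tp.py
```

```text
t 9.87 loc [ -62.3 -230.8] z 24.5 yaw(ccw) deg -10.73 F loc [-0.7 -2.8] 0.8 tilt [ 0.069 -0.002]
areas [[344, 268, 296, 57, 15628]]
front x at y=-100,0,100: [-51.0, -31.8, -12.6] slope deg 10.87
back x at y=-100,0,100: [-32.4, -13.8, 4.8] slope deg 10.54
R end px (np.int64(344), np.float64(286.0)) loc z12/z32 [ -63.  -216.6] [ -73.7 -216.4]
L end px (np.int64(639), np.float64(294.94117647058823)) loc z12/z32 [-29.4 -69.4] [-44.7 -88.8]
```

>>> move_arm(
  steps=[
    {"travel": [0.25, 0.6, 0.2], "twist": 0, "fingers": 0},
    {"travel": [0.25, 0.7, 0.15], "twist": 0, "fingers": 0},
    {"travel": [0.1, 0.7, 0.1], "twist": 0, "fingers": 0},
  ],
)

```text
time_s: 10.17
position: [570.4, -166.2, 24.2]
tool_rot: [[-0.99, 0.117, 0.078], [0.117, 0.993, -0.015], [-0.08, -0.006, -0.997]]
wrist_force: [0.0, -2.7, 1.2]
finger_gap: 0.2
```

```bash
python3 st.py;python3 tp.py
```

```text
t 10.17 loc [ -60.2 -213.6] z 24.2 yaw(ccw) deg -10.83 F loc [-0.2 -2.7] 1.2 tilt [ 0.078 -0.015]
areas [[344, 268, 296, 60, 16680]]
front x at y=-100,0,100: [-51.5, -31.5, -11.5] slope deg 11.31
back x at y=-100,0,100: [-32.0, -12.0, 7.9] slope deg 11.28
R end px (np.int64(344), np.float64(278.5)) loc z12/z32 [ -65.1 -198.9] [ -75.6 -198.5]
L end px (np.int64(639), np.float64(299.0)) loc z12/z32 [-26.2 -54.3] [-41.9 -73.3]
```

>>> move_arm(
  steps=[
    {"travel": [0.25, 0.7, 0.2], "twist": 0, "fingers": 0},
    {"travel": [0.25, 0.7, 0.2], "twist": 0, "fingers": 0},
    {"travel": [0.15, 0.7, 0.15], "twist": 0, "fingers": 0},
    {"travel": [0.1, 0.7, 0.1], "twist": 0, "fingers": 0},
  ],
)

```text
time_s: 10.55
position: [573.4, -145.1, 24.3]
tool_rot: [[-0.988, 0.124, 0.094], [0.121, 0.992, -0.035], [-0.098, -0.023, -0.995]]
wrist_force: [-1.2, -3.6, 3.7]
finger_gap: 0.3
```

```bash
python3 st.py;python3 tp.py
```

```text
t 10.55 loc [ -55.8 -192.8] z 24.3 yaw(ccw) deg -11.21 F loc [-1.5 -3.5] 3.7 tilt [ 0.094 -0.035]
areas [[345, 268, 295, 60, 16784]]
front x at y=-100,0,100: [-52.0, -32.8, -13.7] slope deg 10.84
back x at y=-100,0,100: [-32.7, -13.9, 4.8] slope deg 10.62
R end px (np.int64(345), np.float64(290.5)) loc z12/z32 [ -53.8 -179. ] [ -65.5 -177.9]
L end px (np.int64(639), np.float64(298.0)) loc z12/z32 [-23.3 -36.5] [-39.2 -54.8]
```

>>> move_arm(
  steps=[
    {"travel": [0.3, 1.0, 0.2], "twist": 0, "fingers": 0},
    {"travel": [0.2, 1.0, 0.2], "twist": 0, "fingers": 0},
    {"travel": [0.2, 1.0, 0.1], "twist": 0, "fingers": 0},
  ],
)

```text
time_s: 10.85
position: [576.8, -122.3, 24.4]
tool_rot: [[-0.985, 0.131, 0.108], [0.126, 0.991, -0.053], [-0.114, -0.039, -0.993]]
wrist_force: [-0.6, -3.8, 4.3]
finger_gap: 0.3
```

```bash
python3 st.py;python3 tp.py
```

```text
t 10.85 loc [ -50.8 -170.3] z 24.4 yaw(ccw) deg -11.63 F loc [-0.8 -3.7] 4.3 tilt [ 0.108 -0.053]
areas [[346, 265, 294, 61, 17252]]
front x at y=-100,0,100: [-52.0, -34.2, -16.3] slope deg 10.11
back x at y=-100,0,100: [-32.5, -14.4, 3.8] slope deg 10.26
R end px (np.int64(346), np.float64(284.0)) loc z12/z32 [ -52.1 -155.6] [ -63.8 -154.2]
L end px (np.int64(639), np.float64(295.0)) loc z12/z32 [-20.6 -16.7] [-36.6 -34.5]
```

>>> move_arm(
  steps=[
    {"travel": [0.3, 1.0, -0.15], "twist": 0, "fingers": 0},
    {"travel": [0.2, 1.0, -0.1], "twist": 0, "fingers": 0},
    {"travel": [0.2, 0.9, -0.05], "twist": 0, "fingers": 0},
  ],
)

```text
time_s: 11.15
position: [572.5, -90.7, 25.2]
tool_rot: [[-0.985, 0.132, 0.108], [0.127, 0.991, -0.053], [-0.113, -0.038, -0.993]]
wrist_force: [-0.0, -4.2, 3.9]
finger_gap: -0.3
```

```bash
python3 st.py;python3 tp.py
```

```text
t 11.15 loc [ -52.8 -138.4] z 25.2 yaw(ccw) deg -11.66 F loc [-0.3 -4.2] 3.9 tilt [ 0.108 -0.053]
areas [[345, 266, 295, 69, 16157]]
front x at y=-100,0,100: [-58.3, -35.5, -12.7] slope deg 12.86
back x at y=-100,0,100: [-38.8, -17.1, 4.7] slope deg 12.29
R end px (np.int64(345), np.float64(290.0)) loc z12/z32 [ -50.4 -124.8] [ -62.4 -123.3]
L end px (np.int64(639), np.float64(305.5)) loc z12/z32 [-15.6  16.8] [-32.4  -1. ]
```

>>> move_arm(
  steps=[
    {"travel": [0.0, 0.6, -0.05], "twist": 0, "fingers": 0},
    {"travel": [0.0, 0.4, -0.05], "twist": 0, "fingers": 0},
  ],
)

```text
time_s: 11.37
position: [572.6, -77.9, 25.2]
tool_rot: [[-0.986, 0.129, 0.106], [0.124, 0.991, -0.052], [-0.111, -0.038, -0.993]]
wrist_force: [-0.5, -2.7, 1.4]
finger_gap: 0.3
```

```bash
python3 st.py;python3 tp.py
```

```text
t 11.37 loc [ -51.8 -125.7] z 25.2 yaw(ccw) deg -11.51 F loc [-0.7 -2.7] 1.4 tilt [ 0.106 -0.052]
areas [[345, 267, 295, 69, 16917]]
front x at y=-100,0,100: [-60.3, -37.8, -15.4] slope deg 12.65
back x at y=-100,0,100: [-40.6, -18.2, 4.3] slope deg 12.68
R end px (np.int64(345), np.float64(293.5)) loc z12/z32 [ -47.4 -112.4] [ -59.7 -110.9]
L end px (np.int64(639), np.float64(306.0)) loc z12/z32 [-14.6  29.8] [-31.4  11.9]
```

>>> move_arm(
  steps=[
    {"travel": [0, -1.5, -0.3], "twist": 0, "fingers": 0},
    {"travel": [0.5, -1.5, -0.3], "twist": 0, "fingers": 0},
    {"travel": [3.0, 0, 0], "twist": -5.7, "fingers": 0},
    {"travel": [2.0, 0, 0], "twist": -5.7, "fingers": 0},
    {"travel": [0, 3, 0], "twist": 0, "fingers": 0},
    {"travel": [0, 2.5, 0], "twist": 0, "fingers": 0},
  ],
)

```text
time_s: 11.92
position: [506.7, -45.5, 20.2]
tool_rot: [[-0.992, -0.078, 0.102], [-0.082, 0.996, -0.042], [-0.099, -0.05, -0.994]]
wrist_force: [0.7, 0.3, 1.2]
finger_gap: 0.1
```

```bash
python3 st.py;python3 tp.py
```

```text
t 11.92 loc [-115.3  -88.7] z 20.2 yaw(ccw) deg 0.39 F loc [0.7 0.2] 1.2 tilt [ 0.102 -0.042]
areas [[313, 385, 15, 24, 305]]
front x at y=-100,0,100: [-56.8, -62.6, -68.4] slope deg -3.34
back x at y=-100,0,100: [-61.2, -67.7, -74.3] slope deg -3.75
R end px (np.int64(313), np.float64(404.0)) loc z12/z32 [-42.5 -91. ] [-64.9 -89.6]
L end px (np.int64(327), np.float64(405.5)) loc z12/z32 [-41.9 -83. ] [-64.3 -82.7]
```

>>> move_arm(
  steps=[
    {"travel": [-1.0, 0, 0.1], "twist": 0, "fingers": 0},
    {"travel": [-1.0, 0, 0.1], "twist": 0, "fingers": 0},
    {"travel": [-1.0, 0, 0.1], "twist": 0, "fingers": 0},
    {"travel": [-0.8, 0, 0.1], "twist": 0, "fingers": 0},
    {"travel": [-0.8, 0, 0.1], "twist": 0, "fingers": 0},
  ],
)

```text
time_s: 12.38
position: [553.4, -34.5, 17.0]
tool_rot: [[-0.992, -0.087, 0.096], [-0.091, 0.995, -0.034], [-0.092, -0.043, -0.995]]
wrist_force: [-3.2, -0.1, 1.5]
finger_gap: -0.1
```

```bash
python3 st.py;python3 tp.py
```

```text
t 12.38 loc [-67.8 -81. ] z 17.0 yaw(ccw) deg 0.93 F loc [-3.2  0.1] 1.5 tilt [ 0.096 -0.034]
areas [[430, 346, 210, 105, 7127]]
front x at y=-100,0,100: [-59.6, -37.7, -15.7] slope deg 12.37
back x at y=-100,0,100: [-96.3, -39.9, 16.5] slope deg 29.42
R end px (np.int64(430), np.float64(347.0)) loc z12/z32 [-41.8 -23.3] [-57.8 -30.7]
L end px (np.int64(639), np.float64(420.5)) loc z12/z32 [ 1.4 95.4] [-20.7  71. ]
```

Contact is made, so I continue in.

>>> move_arm(
  steps=[
    {"travel": [-0.8, -0.05, 0.05], "twist": 0, "fingers": 0},
    {"travel": [-0.8, -0.05, 0.05], "twist": 0, "fingers": 0},
    {"travel": [-0.7, -0.05, 0.05], "twist": 0, "fingers": 0},
  ],
)

```text
time_s: 12.68
position: [579.8, -35.1, 16.8]
tool_rot: [[-0.992, -0.086, 0.095], [-0.089, 0.995, -0.034], [-0.092, -0.042, -0.995]]
wrist_force: [-1.2, 0.5, 0.7]
finger_gap: -0.3
```

```bash
python3 st.py;python3 tp.py
```

```text
t 12.68 loc [-41.6 -83.5] z 16.8 yaw(ccw) deg 0.83 F loc [-1.1  0.6] 0.7 tilt [ 0.095 -0.034]
areas [[356, 323, 284, 86, 11724]]
front x at y=-100,0,100: [-30.9, -25.3, -19.7] slope deg 3.20
back x at y=-100,0,100: [-49.2, -15.6, 18.1] slope deg 18.59
R end px (np.int64(356), np.float64(325.5)) loc z12/z32 [-27. -64.] [-41.4 -65.9]
L end px (np.int64(639), np.float64(377.5)) loc z12/z32 [-1.8 81.8] [-19.8  59. ]
```

>>> move_arm(
  steps=[
    {"travel": [1.2, 0, 0], "twist": 0, "fingers": 0},
    {"travel": [0.2, 2.5, -0.1], "twist": 0, "fingers": 0},
    {"travel": [0, 2.5, -0.1], "twist": 0, "fingers": 0},
    {"travel": [-0.6, 0, 0], "twist": 0, "fingers": 0},
  ],
)

```text
time_s: 13.07
position: [571.2, 12.9, 15.9]
tool_rot: [[-0.992, -0.08, 0.099], [-0.084, 0.996, -0.034], [-0.096, -0.042, -0.994]]
wrist_force: [-1.0, 0.3, -0.3]
finger_gap: 0.1
```

```bash
python3 st.py;python3 tp.py
```

```text
t 13.07 loc [-46.8 -35.1] z 15.9 yaw(ccw) deg 0.50 F loc [-1.   0.3] -0.3 tilt [ 0.099 -0.034]
areas [[426, 344, 136, 66, 4197]]
front x at y=-100,0,100: [-28.0, -24.0, -20.0] slope deg 2.30
back x at y=-100,0,100: [-102.2, -45.1, 12.1] slope deg 29.75
R end px (np.int64(426), np.float64(345.0)) loc z12/z32 [-22.3  19.9] [-38.3  12.9]
L end px (np.int64(561), np.float64(368.0)) loc z12/z32 [-10.9  89.3] [-28.6  72.3]
```

>>> move_arm(
  steps=[
    {"travel": [-0.6, 0, 0], "twist": 0, "fingers": 0},
    {"travel": [-0.6, 0, 0.03], "twist": 0, "fingers": 0},
    {"travel": [-0.5, 0, 0.03], "twist": 0, "fingers": 0},
  ],
)

```text
time_s: 13.37
position: [591.9, 11.8, 17.7]
tool_rot: [[-0.992, -0.079, 0.102], [-0.083, 0.996, -0.037], [-0.099, -0.045, -0.994]]
wrist_force: [-1.0, -0.2, -0.9]
finger_gap: 0.1
```

```bash
python3 st.py;python3 tp.py
```

```text
t 13.37 loc [-26.2 -37.6] z 17.7 yaw(ccw) deg 0.43 F loc [-1.  -0.1] -0.9 tilt [ 0.102 -0.037]
areas [[355, 319, 225, 65, 9411]]
front x at y=-100,0,100: [-12.7, -15.6, -18.4] slope deg -1.64
back x at y=-100,0,100: [-46.3, -15.6, 15.1] slope deg 17.05
R end px (np.int64(355), np.float64(320.5)) loc z12/z32 [-13.7 -18.7] [-27.8 -20.4]
L end px (np.int64(579), np.float64(326.0)) loc z12/z32 [-14.8  89.4] [-28.8  72.3]
```

>>> move_arm(
  steps=[
    {"travel": [1.3, 0, 0], "twist": 0, "fingers": 0},
    {"travel": [0.3, 2.8, -0.2], "twist": 0, "fingers": 0},
    {"travel": [0, 2.8, -0.2], "twist": 0, "fingers": 0},
    {"travel": [-0.4, 0.3, 0], "twist": 0, "fingers": 0},
  ],
)

```text
time_s: 13.75
position: [579.5, 66.1, 18.3]
tool_rot: [[-0.992, -0.068, 0.107], [-0.073, 0.997, -0.038], [-0.104, -0.046, -0.994]]
wrist_force: [0.2, -0.3, -0.2]
finger_gap: -0.1
```

```bash
python3 st.py;python3 tp.py
```

```text
t 13.75 loc [-34.6  17.4] z 18.3 yaw(ccw) deg -0.15 F loc [ 0.2 -0.3] -0.2 tilt [ 0.107 -0.038]
areas [[43, 331, 237, 59, 8280]]
front x at y=-100,0,100: [-10.3, -14.5, -18.7] slope deg -2.42
back x at y=-100,0,100: [12.7, -29.0, -70.7] slope deg -22.65
R end px (np.int64(43), np.float64(359.0)) loc z12/z32 [   9.7 -136.4] [  -9.1 -113.4]
L end px (np.int64(279), np.float64(332.0)) loc z12/z32 [-13.2  -2.5] [-28.7   1.5]
```

>>> move_arm(
  steps=[
    {"travel": [-0.5, 0, 0.05], "twist": 0, "fingers": 0},
    {"travel": [-0.4, 0, 0.03], "twist": 0, "fingers": 0},
  ],
)

```text
time_s: 13.97
position: [591.0, 65.0, 18.9]
tool_rot: [[-0.992, -0.068, 0.109], [-0.073, 0.997, -0.04], [-0.106, -0.048, -0.993]]
wrist_force: [-1.5, 1.1, 1.2]
finger_gap: -0.1
```

```bash
python3 st.py;python3 tp.py
```

```text
t 13.97 loc [-23.3  15.5] z 18.9 yaw(ccw) deg -0.17 F loc [-1.4  1.2] 1.2 tilt [ 0.109 -0.04 ]
areas [[41, 313, 245, 60, 10245]]
front x at y=-100,0,100: [-10.1, -11.5, -13.0] slope deg -0.81
back x at y=-100,0,100: [11.0, -13.3, -37.6] slope deg -13.66
R end px (np.int64(41), np.float64(343.5)) loc z12/z32 [  11. -137.] [  -6.3 -114.1]
L end px (np.int64(285), np.float64(318.5)) loc z12/z32 [-9.8 -1. ] [-24.2   2.5]
```

>>> move_arm(
  steps=[
    {"travel": [-0.2, 0, 0.03], "twist": 0, "fingers": 0},
  ],
)

```text
time_s: 14.1
position: [592.8, 64.4, 18.5]
tool_rot: [[-0.992, -0.067, 0.107], [-0.071, 0.997, -0.04], [-0.104, -0.047, -0.994]]
wrist_force: [-12.1, 2.2, 7.5]
finger_gap: 0.0
```

```bash
python3 st.py;python3 tp.py
```

```text
t 14.10 loc [-21.5  14.8] z 18.5 yaw(ccw) deg -0.25 F loc [-11.9   3.1] 7.5 tilt [ 0.107 -0.04 ]
areas [[38, 311, 248, 61, 10728]]
front x at y=-100,0,100: [-10.0, -10.4, -10.8] slope deg -0.24
back x at y=-100,0,100: [9.5, -9.9, -29.4] slope deg -10.99
R end px (np.int64(38), np.float64(335.0)) loc z12/z32 [   6.3 -136.9] [ -10.1 -114.1]
L end px (np.int64(285), np.float64(319.0)) loc z12/z32 [-8.1 -1.7] [-22.4   1.8]
```

Force rose to 12 N, so the tube is seated. Next I back off and check from above.

>>> move_arm(
  steps=[
    {"travel": [1.0, 0, 0], "twist": 0, "fingers": 0},
    {"travel": [2.5, 0, -1], "twist": 0, "fingers": 0},
    {"travel": [2.5, -1, -3], "twist": 0, "fingers": 0},
    {"travel": [2.0, -1, -3.5], "twist": 0, "fingers": 0},
    {"travel": [2.0, -1, -3.5], "twist": 0, "fingers": 0},
    {"travel": [2, 0, -3.5], "twist": 0, "fingers": 0},
    {"travel": [0, 0, 0], "twist": 0, "fingers": 0},
    {"travel": [0, 0, 0], "twist": 0, "fingers": 0},
  ],
)

```text
time_s: 14.82
position: [457.0, 23.9, 154.5]
tool_rot: [[-0.993, -0.056, 0.106], [-0.061, 0.997, -0.044], [-0.103, -0.05, -0.993]]
wrist_force: [-0.1, -0.1, -0.1]
finger_gap: 0.3
```

```bash
python3 st.py; python3 tp.py w3
```

```text
t 14.82 loc [-159.9  -16. ] z 154.5 yaw(ccw) deg -0.87 F loc [-0.1 -0.1] -0.1 tilt [ 0.106 -0.044]
areas [[448, 355, 27, 17, 220]]
front x at y=-100,0,100: [-27.3, -19.3, -11.3] slope deg 4.56
back x at y=-100,0,100: [-145.1, -83.7, -22.2] slope deg 31.56
R end px (np.int64(448), np.float64(356.5)) loc z12/z32 [ -7.2 106.8] [-24.5  98.6]
L end px (np.int64(474), np.float64(370.0)) loc z12/z32 [  9.6 135.4] [ -9.  125.1]
```

View pics/w3.png

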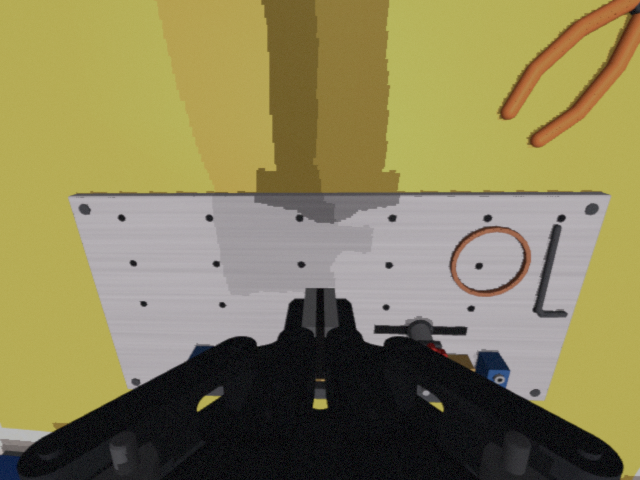

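The left end of the tube shows at (460,362), between the pillar and the left block (490,370). The gripper hides the rest, so I shift for a clearer view.

>>> move_arm(
  steps=[
    {"travel": [-2, 0, -3.6], "twist": 0, "fingers": 0},
    {"travel": [-2.5, 0, -3], "twist": 0, "fingers": 0},
    {"travel": [-3, 0, -2], "twist": 0, "fingers": 0},
    {"travel": [-3, 0, 0], "twist": 0, "fingers": 0},
    {"travel": [0, 0, 0], "twist": 0, "fingers": 0},
  ],
)

```text
time_s: 15.28
position: [545.9, 31.3, 237.3]
tool_rot: [[-0.995, -0.054, 0.078], [-0.058, 0.997, -0.047], [-0.076, -0.052, -0.996]]
wrist_force: [0.1, 0.4, 0.1]
finger_gap: 0.3
```

```bash
python3 st.py; python3 tp.py w4
python3 - <<'E'
from h import *
a=grab_frame("scene")[:,:,::-1];b=grab_frame("side")[:,:,::-1];w=cv2.imread("pics/w4.png")
a=cv2.resize(a[170:360,200:450],(400,300),interpolation=2);b=cv2.resize(b[195:345,265:435],(400,300),interpolation=2)
w=cv2.resize(w[180:420,60:600],(800,300),interpolation=2)
cv2.imwrite("pics/f1.png",np.vstack([np.hstack([a,b]),w]))
E
```

```text
t 15.28 loc [-70.7 -14.9] z 237.3 yaw(ccw) deg -0.98 F loc [0.2 0.4] 0.1 tilt [ 0.078 -0.047]
areas [[242, 247, 162, 24, 3689]]
front x at y=-100,0,100: [-10.1, -9.6, -9.1] slope deg 0.29
back x at y=-100,0,100: [10.2, 10.3, 10.4] slope deg 0.07
R end px (np.int64(242), np.float64(261.0)) loc z12/z32 [   8.7 -120. ] [  -0.3 -113.6]
L end px (np.int64(403), np.float64(253.72727272727272)) loc z12/z32 [-1.8 70.1] [-10.2  66. ]
```

View pics/f1.png

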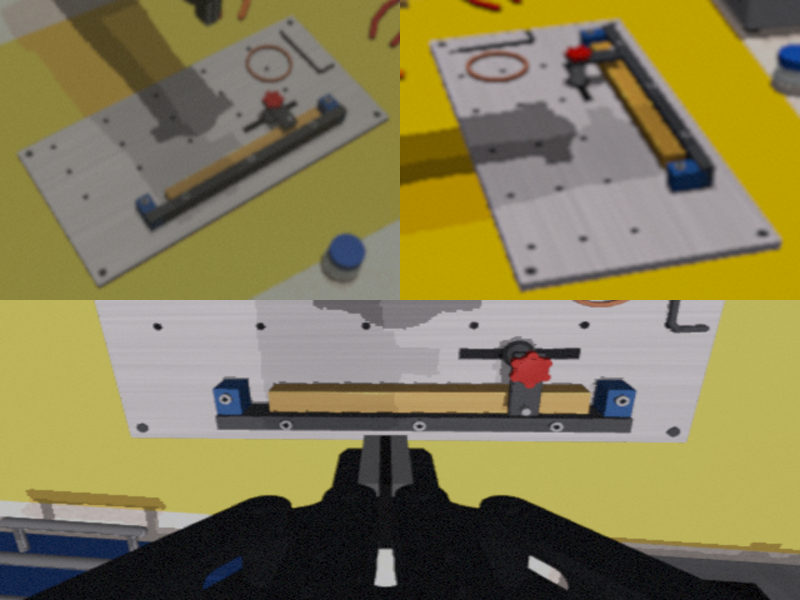

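The crops show the tube flush along the fence between both blocks, under the strap and behind the pillar. In the lower picture it runs from (270,400) to (590,400).

```bash
python3 -c "
from plant import *
print(close_job())"
```

```text
the job is handed in; nothing more can be done
None
```

The tube is in the bay, flush along the back fence and behind the clamp pillar, and I handed the job in at about 15.4 s. I pushed it with shut fingertips: the left, right and left ends by turns, then lengthwise on its right end so the left end went in behind the pillar. The last pushes, at three places along its front face, seated it on the fence.

**Last checks (wrist view from above, in the bay frame):**

| Check | Measured | Allowed |
|---|---|---|
| Front face / back face of tube | x ≈ -9.6 / +10.3 mm (middle within about 0.5 mm of flush) | ±5 mm |
| Angle to fence | 0.1 to 0.3° | 2° |
| Right end | y ≈ -114 mm, so the middle is ≈ +6 mm | ±17 mm |
| Highest wrist force read while pushing | about 14 N, at the fence | 35 N finger force |

- **Scene:** the scene and side views agree with this. The bangle and hex key look unmoved. The other tools and the jar were not measured again, but the arm did not go near them.
- **Robot:** the gripper is clear of everything, about 225 mm above the plate.

**What did not go as planned:**
- **Arm creep:** the arm crept between rows and the tool gained about 6° of tilt, so I corrected the moves as I went.
- **Contact on the tube's end:** during the lengthwise push, a contact pressed about 4 N upward on the tool, probably the taper of the fingers on the tube's top edge. I stopped commanding downward motion.
- **Hidden edge readings:** when the gripper hid part of the tube, some automatic readings of its back edge were wrong, and I did not use them.

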